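# Click both stops of the jar caddy in against the jars

## Task

Close up the wooden jar caddy so that its two preserve jars cannot slide about: push each of the two grey stops inward along the guide rail, towards the jars, until its spring pin drops into the notch in the rail, and leave both stops clicked in. Push each stop from one side with the fingers; do not grip or straddle it. Leave the jars standing where they are, and do not disturb the things around the caddy.

Things in the scene. Friction and masses are not known exactly. Their poses are not given: they have to be found in the camera images.
- caddy: wooden jar caddy fixed to the worktop: board 12 mm thick, x -83 to +59 mm, y -215 to +215 mm. Origin on the worktop; x points away from the robot to a low back ledge, y left along the guide rail, z up. The aluminium guide rail (14 mm wide, top 22 mm above the worktop) runs along y at x = -66 mm between two wooden end blocks (34 mm in x, 10 mm in y, tops at 32 mm, centred at y = +-210 mm)
- stop_left (a joint): left grey stop along the rail, m: 0 = its pin centred in its notch, grows outward (caddy +y), away from the jars; starts 0.035 to 0.088, limits -0.014 and 0.091. Slides with about 3 N; within 3 mm of the notch the spring pin drops and pulls it to 0 by itself, so the push force dips; pushing on past the notch takes about 13 N. Can be pushed back either way
- stop_left_pin (a joint): height of the left stop's spring pin, m: 0 while it rides on the rail, about -0.003 when dropped into the notch. Its round steel head (12 mm wide) stands 14 mm above the saddle's top while riding
- stop_left_push (a point): middle of the outward (caddy +y) face of the left stop's saddle, the face to push; moves with the stop, axes as the caddy's. It is 45 mm above the worktop. The saddle straddles the rail: 32 mm in x (16 mm each way from here), 34 mm in y, from 13 to 59 mm above the worktop. On its inner edge a flat fence (8 mm thick, top 66 mm above the worktop) runs back over the board, to 110 mm behind this point
- stop_left_notch (a point): middle of the left stop's notch, a 12 mm wide gap across the guide rail, on the rail's top (22 mm above the worktop), +94 mm along y from the caddy's origin. With the stop home its push point lies 17 mm outward (caddy +y) of here
- stop_right (a joint): right grey stop along the rail, m: 0 = its pin centred in its notch, grows outward (caddy -y), away from the jars; starts 0.035 to 0.088, limits -0.014 and 0.091. Slides with about 3 N; within 3 mm of the notch the spring pin drops and pulls it to 0 by itself, so the push force dips; pushing on past the notch takes about 13 N. Can be pushed back either way
- stop_right_pin (a joint): height of the right stop's spring pin, m: 0 while it rides on the rail, about -0.003 when dropped into the notch. Its round steel head (12 mm wide) stands 14 mm above the saddle's top while riding
- stop_right_push (a point): middle of the outward (caddy -y) face of the right stop's saddle, the face to push; moves with the stop, axes as the caddy's. It is 45 mm above the worktop. The saddle straddles the rail: 32 mm in x (16 mm each way from here), 34 mm in y, from 13 to 59 mm above the worktop. On its inner edge a flat fence (8 mm thick, top 66 mm above the worktop) runs back over the board, to 110 mm behind this point
- stop_right_notch (a point): middle of the right stop's notch, a 12 mm wide gap across the guide rail, on the rail's top (22 mm above the worktop), -94 mm along y from the caddy's origin. With the stop home its push point lies 17 mm outward (caddy -y) of here
- jam: glass clip-top jar with dark jam, 71 mm wide and 69 mm tall, standing loose on the caddy's board between the two stops, to be held in by them; origin at the middle of its underside
- marmalade: the same kind of jar with orange marmalade, beside the other jar between the two stops; origin at the middle of its underside
- mug_dots: bystander, leave alone: dotted white mug, 93 mm tall, on the worktop near the left end; origin at the middle of its underside
- apple: bystander, leave alone: apple, 80 mm, 69 mm tall, in front of the caddy; origin at its underside
- lemon: bystander, leave alone: lemon, 78 mm long, 56 mm tall, in front of the caddy towards the right; origin at its underside
- matchbox: bystander, leave alone: matchbox, 39 x 61 mm, 17 mm tall, in front of the caddy; origin at its underside
- tea: bystander, leave alone: carton tea box, 71 x 126 mm, 76 mm tall, behind the caddy; origin at its underside

How it is judged:
At the end, for the whole second after the job is handed in: Both stops sit in their notches (each within 2 mm of its notch centre, its pin dropped at least 2.5 mm) and are at rest; both jars stand upright and still, within 25 mm of where they began (value of joint stop_left between -0.002 and 0.002 m and value of joint each of stop_left_pin, stop_right_pin below -0.0025 m and velocity of joint stop_left between -0.005 and 0.005 m/s and value of joint stop_right between -0.002 and 0.002 m and velocity of joint stop_right between -0.005 and 0.005 m/s and distance of each of jam, marmalade from where it was at the start of the episode below 0.025 m and angle between each of jam, marmalade's own z axis and vertical below 0.1 rad and linear speed of each of jam, marmalade below 0.02 m/s); the robot touches nothing.
It fails at once if a jar in the caddy was lifted, tipped or shoved more than 25 mm ((distance of jam from where it was at the start of the episode above 0.025 m or angle between jam's own z axis and vertical above 0.3 rad or height (world z) of jam above 0.022 m) or (distance of marmalade from where it was at the start of the episode above 0.025 m or angle between marmalade's own z axis and vertical above 0.3 rad or height (world z) of marmalade above 0.022 m)).
It fails at once if a bystander was moved more than 30 mm (distance of any of mug_dots, apple, lemon, matchbox, tea from where it was at the start of the episode above 0.03 m).
It fails at once if a stop was gripped or straddled between the fingers instead of being pushed from one side ((contact force between the fingers and stop_left above 0.5 N and ((x of the grasp point in the frame of stop_left_push between -0.03 and 0.018 m and y of the grasp point in the frame of stop_left_push between -0.026 and -0.008 m and z of the grasp point in the frame of stop_left_push below 0.027 m) or (x of the grasp point in the frame of stop_left_push between 0.018 and 0.115 m and y of the grasp point in the frame of stop_left_push between -0.037 and -0.023 m and z of the grasp point in the frame of stop_left_push below 0.034 m))) or (contact force between the fingers and stop_right above 0.5 N and ((x of the grasp point in the frame of stop_right_push between -0.03 and 0.018 m and y of the grasp point in the frame of stop_right_push between 0.008 and 0.026 m and z of the grasp point in the frame of stop_right_push below 0.027 m) or (x of the grasp point in the frame of stop_right_push between 0.018 and 0.115 m and y of the grasp point in the frame of stop_right_push between 0.023 and 0.037 m and z of the grasp point in the frame of stop_right_push below 0.034 m)))).
It also fails if it takes over 58 s, if anything falls off the work surface, if the arm or the gripper's body presses on something with over 40 N, if the wrist force passes 120 N, or if a joint passes its speed limit or range.

## Robot

A 6-joint arm with a two-finger parallel gripper is mounted at the origin on a cart in front of the work surface, level with it; the furniture and walls round the work are solid. World frame = base frame: x ahead of the robot, y to its left, z up, the work surface at z = 0. Lengths are in m, angles in rad, forces in N, time in s.
With the tool pointing down it reaches from about 0.35 to 0.725 m from the base axis. Payload 4.3 kg.
Tool frame: the origin (TCP) lies at the centre of the arm's flange, where the gripper is bolted on; the fingertips stand 173 mm ahead of it and the grasp point (between the pads) lies 155 mm ahead of it (manip.hold_point_z is the distance from the TCP to the grasp point, in m); z points along the fingers, y is the line along which they close (so a half turn about z gives the same grasp; the last joint's range is limited). The gripper opens to 85 mm and grips with 20 to 120 N. Pads are 22 mm wide; open, the fingers measure 114 mm over their backs; the gripper's body (76 mm by 85 mm) begins 54 mm behind the grasp point. The pads swing forward as they close: fully open they stand 13 mm farther back than shut.
Start: joints at [-1.444, 0.377, 0.081, 1.274, 0, 1.46], TCP at [0.135, -0.559, 0.405] pointing down, gripper open.
Joint ranges: [-2.72, 2.72], [-0.84, 1.66], [-1.02, 1.22], [-1.77, 2.12], [-1.37, 1.28], [-3.14, 3.14]. Speed limits (rad/s): [2.57, 2.57, 3.14, 3.14, 3.14, 3.14].

## Interface

Orientations are given as a unit quaternion [w, x, y, z].
In Python, from plant import manip, viewer gives the robot as it stands. The module is installed in compiled form; this text tells all that it offers.
- The arm moves only by the tool move_arm, never from a script. Its argument "steps" is one flat list of numbers, 7 for each row, row after row: the shift along the world's x, y, z in mm, then the turn, a rotation vector about the world's x, y, z in degrees, then the gripper command: -1 is fully open, 1 is shut, values between are in proportion. In form: [dx, dy, dz, ax, ay, az, grip, dx, dy, dz, ax, ay, az, grip, ...]. A call has exactly 5 rows; each row is the pose to reach, as a shift and turn from the pose commanded when the call began; what a row does not reach only later rows make up. A row lasts 1/10 s, in which the tool goes at most 50 mm and 8.59 degrees, less where a joint would pass 70% of its speed; a pose out of reach is approached as far as the arm can. A call with a gripper value outside its range is refused whole. The fingers move at their own pace and stop on an object; "squeeze" is the grip in N (left out, the last holds). Time passes only in rows, so rows that repeat a pose let the fingers close, or fill a call up. It gives the time, the measured TCP pose, the force, the opening and the grip force at its end, in the units of the state.
- manip.read_state(): the state, without advancing time (a new reading comes with each control period).
- viewer.camera(name): name is "side" or "top"; returns a dict with "img" (480x640x3 uint8, blue, green, red), "intrinsics" (3x3 intrinsics, pixels), "distortion" ([k1, k2, p1, p2, k3] as OpenCV has them; the pictures are not rectified), "T" (4x4, takes a point from camera to world coordinates). Camera axes: x right, y down, z forward; pixel columns grow to the right and rows downward; lengths in m; the calibration is good to about 2 mm. A picture is of the moment at which its call begins. There is no depth.
- manip.close_job(): hands the job in; it is judged then, once.
The state is a dict: "time": time; "q": joint angles; "joint_velocities": joint speeds; "joint_torque": joint torques, N m; "ee_pos": TCP position; "orientation": TCP orientation; "wrist_force": force on the tool from outside, world axes, zero at the start; "torque": the same for the moment, N m; "opening": opening from 0.0 (shut) to 1.0 (fully open); "grip_force": force on a finger pad.
Only numpy, scipy, OpenCV 4.12 (cv2) and the standard library are available. Lean on these libraries where they do the work, as an engineer would, in place of code of your own. Each camera call takes 0.05 s, during which the arm holds its last target. There are 200 camera calls.

## Working session

There is one attempt and no reset: what is moved stays moved. The work goes in short steps, Python scripts to look and compute and a tool call to move; the robot and the scene stay as the last step left them, time stands still between calls to the robot, and variables do not carry over. Pictures are saved under pics/ and viewed, at most 10 in all, crops included, and the job is handed in when it is done.

Besides the shell and the picture viewer there is one more tool, called after "Call:" in YAML: its name, and indented under it one key for each argument. move_arm: Moves the arm, as the interface text tells. Its arguments: {"type":"object","properties":{"steps":{"type":"array","items":{"type":"number"}},"squeeze":{"type":"number"}},"required":["steps"]}

```bash
mkdir -p pics
python3 - <<'E'
from plant import manip, viewer
import cv2,numpy as np
for n in("top","side"):
    c=viewer.camera(n); cv2.imwrite(f"pics/{n}0.png",c["img"]); print(n,c["T"].round(3).tolist(),c["intrinsics"].round(1).tolist(),c["distortion"])
s=manip.read_state(); print(s["ee_pos"],s["orientation"],s["time"])
E
```

```text
top [[0.008, -0.982, 0.189, 0.3], [-1.0, -0.008, 0.002, 0.046], [-0.001, -0.189, -0.982, 1.346], [0.0, 0.0, 0.0, 1.0]] [[519.1, 0.0, 327.6], [0.0, 519.1, 242.3], [0.0, 0.0, 1.0]] [-0.13777658  0.          0.          0.          0.        ]
side [[0.989, -0.131, 0.066, 0.446], [-0.147, -0.88, 0.451, -0.439], [-0.001, -0.456, -0.89, 1.001], [0.0, 0.0, 0.0, 1.0]] [[449.8, 0.0, 315.4], [0.0, 449.8, 239.4], [0.0, 0.0, 1.0]] [-0.06604402  0.          0.          0.          0.        ]
[ 0.13483451 -0.55868505  0.40385454] [-9.22687586e-04  9.93000626e-01  1.18105481e-01 -1.72421441e-05] 0.1
```

View pics/top0.png

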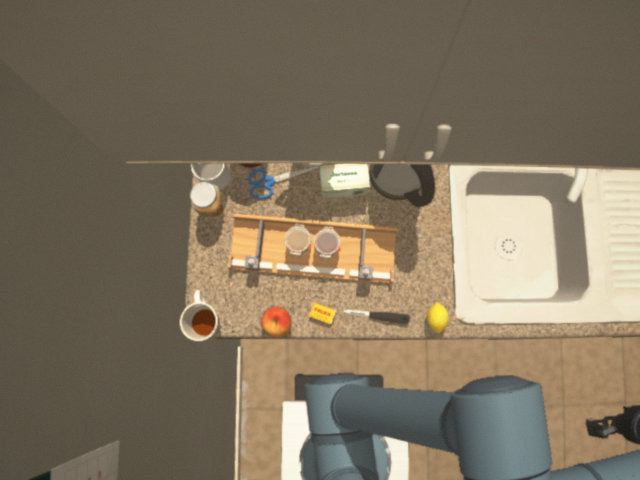

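View pics/side0.png

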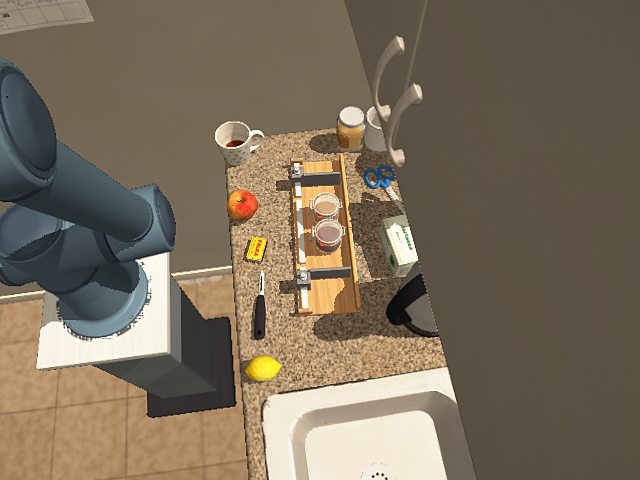

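The top view shows the caddy at about x 231–396, y 215–282. The stops are near (252,262) on the left and (367,272) on the right, and the jars are at (298,239) and (327,242). The side view shows the pin heads near (297,172) and (304,275). I'll zoom in on both.

Run:
```python
import cv2,numpy as np
a=cv2.imread("pics/top0.png")[205:295,220:410]
cv2.imwrite("pics/ta.png",cv2.resize(a,None,fx=4.2,fy=4.2,interpolation=cv2.INTER_CUBIC))
b=cv2.imread("pics/side0.png")[145:325,280:370]
b=cv2.rotate(b,cv2.ROTATE_90_COUNTERCLOCKWISE)
cv2.imwrite("pics/sb.png",cv2.resize(b,None,fx=4.4,fy=4.4,interpolation=cv2.INTER_CUBIC))
```

```text
(no output)
```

View pics/ta.png

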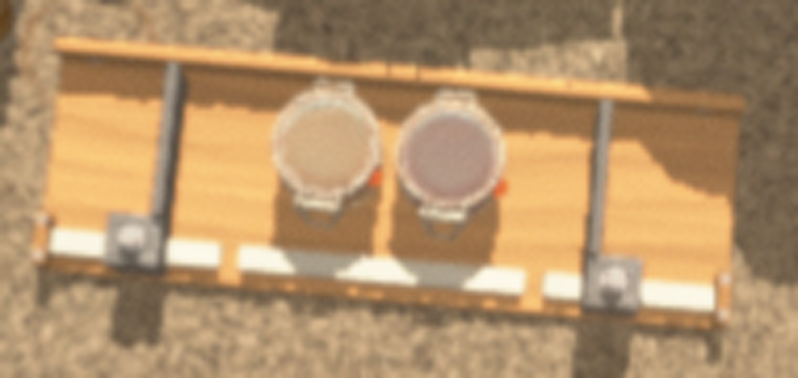

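View pics/sb.png

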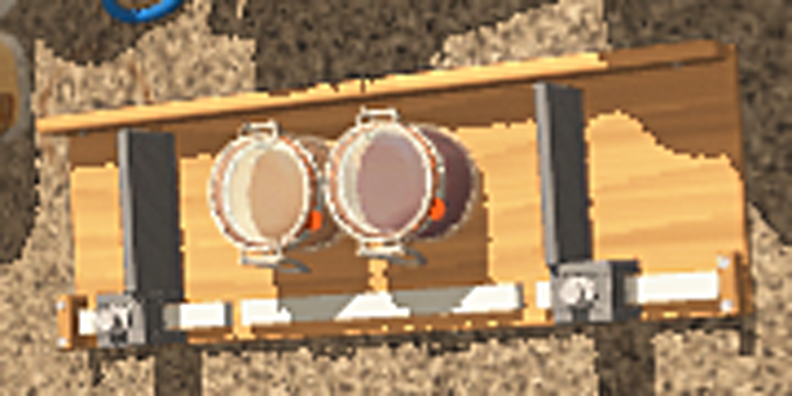

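In the top crop, the notches are at (229,257) and (533,282) and the pin heads at (131,235) and (612,280). In the side crop, the notches are at (236,314) and (529,296) and the pin heads at about (112,318) and (577,290).

```bash
cat > h.py <<'E'
from plant import manip, viewer
import cv2,numpy as np
def ray(c,u,v):
    p=cv2.undistortPoints(np.array([[[u,v]]],float),c["intrinsics"],c["distortion"])[0,0]
    return c["T"][:3,3],c["T"][:3,:3]@np.array([p[0],p[1],1])
def onz(c,u,v,z):
    o,d=ray(c,u,v); return o+d*(z-o[2])/d[2]
def tri(r1,r2):
    (a,d),(b,e)=r1,r2; s=np.linalg.lstsq(np.c_[d,-e],b-a,rcond=None)[0]
    return (a+s[0]*d+b+s[1]*e)/2, np.linalg.norm(a+s[0]*d-b-s[1]*e)
E
python3 - <<'E'
from h import *
t=viewer.camera("top");s=viewer.camera("side")
T=lambda x,y:(220+x/4.2-.4,205+y/4.2-.4)
S=lambda x,y:(280+89-y/4.4+.4,145+x/4.4-.4)
P={"nL":((229,257),(236,314),.022),"nR":((533,282),(529,296),.022),"pL":((131,235),(112,318),.072),"pR":((612,280),(577,290),.072)}
R={}
for k,(a,b,z) in P.items():
    a=T(*a);b=S(*b); A=onz(t,*a,z);B=onz(s,*b,z);p,g=tri(ray(t,*a),ray(s,*b)); R[k]=(A+B)/2
    print(k,A.round(4),B.round(4),p.round(4),round(g,4))
d=R["nL"]-R["nR"];L=np.linalg.norm(d);ey=d/L;ex=np.array([ey[1],-ey[0],0]);m=(R["nL"]+R["nR"])/2
print("len",L,"yaw",np.degrees(np.arctan2(-ey[0],ey[1])),"origin",m+.066*ex)
for k in("pL","pR"): print(k,(R[k]-m)@ex,(R[k]-m)@ey, R[k]+ey*(.017 if k=="pL" else -.017))
# fence ends / jars
for n,q,z in(("fenceL",(172,66),.066),("fenceR",(606,101),.066),("jarL",(327,146),.069),("jarR",(452,153),.069),("ebL",(41,243),.032),("ebR",(722,298),.032)):
    A=onz(t,*T(*q),z);print(n,A.round(4),((A-m)@ex).round(4),((A-m)@ey).round(4))
for n,q in(("mug",(199,322)),("apple",(276,321)),("lemon",(438,318)),):print(n,onz(t,*q,.05).round(3))
E
```

```text
nL [0.4916 0.186  0.022 ] [0.4924 0.1808 0.022 ] [0.4929 0.187  0.0122] 0.0002
nR [ 0.4776 -0.0007  0.022 ] [ 0.4778 -0.0057  0.022 ] [ 0.4786 -0.0011  0.0119] 0.0009
pL [0.497  0.2394 0.072 ] [0.4986 0.2327 0.072 ] [0.499  0.2412 0.0601] 0.0004
pR [ 0.4724 -0.0455  0.072 ] [ 0.4757 -0.0546  0.072 ] [ 0.4757 -0.0468  0.0527] 0.0012
len 0.1871234568665106 yaw -4.3624708439217645 origin [0.55065948 0.08506324 0.022     ]
pL 0.0017721179393321053 0.14650192993596262 [0.49905461 0.25297703 0.072     ]
pR -0.00010954480404736129 -0.14058218839666722 [ 0.47275483 -0.06703371  0.072     ]
fenceL [0.6014 0.2191 0.066 ] 0.1064 0.1375
fenceR [ 0.5817 -0.0429  0.066 ] 0.1067 -0.1253
jarL [0.5522 0.1241 0.069 ] 0.0646 0.0391
jarR [0.5486 0.0494 0.069 ] 0.0666 -0.0357
ebL [0.4977 0.3008 0.032 ] -0.0032 0.2111
ebR [ 0.4672 -0.1153  0.032 ] -0.0019 -0.2062
mug [0.344 0.368 0.05 ]
apple [0.349 0.175 0.05 ]
lemon [ 0.359 -0.229  0.05 ]
```

Call:
move_arm:
  steps: [25, 34, 0, 0, 0, 8, 1, 50, 68, 0, 0, 0, 16, 1, 75, 102, 0, 0, 0, 24, 1, 100, 136, 0, 0, 0, 32, 1, 125, 170, 0, 0, 0, 40, 1]
  squeeze: 60

```text
time: 0.7
ee_pos: [0.2605, -0.3874, 0.4046]
orientation: [-0.0, 0.892, 0.453, 0.0]
wrist_force: [0.6, 0.4, 0.6]
opening: 0.147
grip_force: 0.0
```

Call:
move_arm:
  steps: [25, 34, 0, 0, 0, 8, 1, 50, 68, 0, 0, 0, 16, 1, 75, 102, 0, 0, 0, 24, 1, 100, 136, 0, 0, 0, 32, 1, 125, 170, 0, 0, 0, 32, 1]

```text
time: 1.2
ee_pos: [0.3855, -0.2174, 0.4047]
orientation: [0.0, 0.733, 0.68, 0.0]
wrist_force: [0.9, -0.6, -0.8]
opening: 0.0
grip_force: 0.0
```

Call:
move_arm:
  steps: [25, 25, 0, 0, 0, 0, 1, 50, 50, 0, 0, 0, 0, 1, 70, 75, 0, 0, 0, 0, 1, 85, 100, 0, 0, 0, 0, 1, 85, 110, 0, 0, 0, 0, 1]

```text
time: 1.7
ee_pos: [0.4711, -0.1072, 0.4045]
orientation: [-0.0, 0.733, 0.68, 0.0]
wrist_force: [-0.5, -0.1, 0.4]
opening: 0.001
grip_force: 0.0
```

Call:
move_arm:
  steps: [0, 2, -40, 0, 0, 0, 1, 0, 2, -80, 0, 0, 0, 1, 0, 2, -115, 0, 0, 0, 1, 0, 2, -145, 0, 0, 0, 1, 0, 2, -160, 0, 0, 0, 1]

```text
time: 2.2
ee_pos: [0.4678, -0.1069, 0.242]
orientation: [-0.002, 0.734, 0.679, -0.001]
wrist_force: [-0.5, 0.9, 0.6]
opening: 0.002
grip_force: 0.0
```

Run:
```python
from h import *
a=viewer.camera("top")["img"][205:295,220:410]
b=cv2.rotate(viewer.camera("side")["img"][145:345,270:370],cv2.ROTATE_90_COUNTERCLOCKWISE)
a=cv2.resize(a,(760,300),interpolation=2)[:,:]; b=cv2.resize(b,(600,300),interpolation=2)
cv2.imwrite("pics/c1.png",np.vstack([a,np.pad(b,((0,0),(0,160),(0,0)))]))
```

```text
(no output)
```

View pics/c1.png

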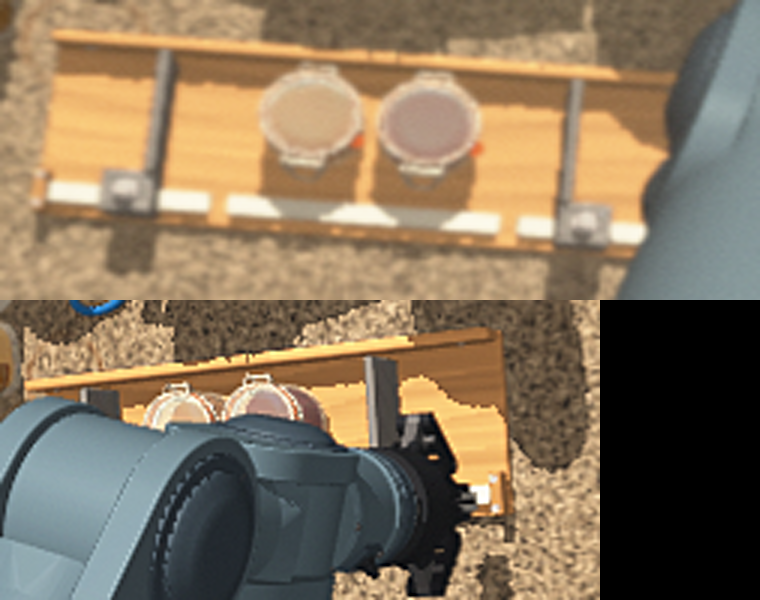

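The top view shows the right stop undisturbed. In the side view the fingers are in line with the rail, just outside the stop. Next: lower and approach.

Call:
move_arm:
  steps: [1, 0, -10, 0, 0, 0, 1, 2, 0, -20, 0, 0, 0, 1, 2, 0, -29, 0, 0, 0, 1, 2, 5, -29, 0, 0, 0, 1, 2, 10, -29, 0, 0, 0, 1]

```text
time: 2.8
ee_pos: [0.4718, -0.0966, 0.2157]
orientation: [-0.0, 0.734, 0.679, -0.0]
wrist_force: [0.2, 0.5, 0.2]
opening: -0.001
grip_force: 0.0
```

Call:
move_arm:
  steps: [0, 4, 0, 0, 0, 0, 1, 1, 8, 0, 0, 0, 0, 1, 1, 12, 0, 0, 0, 0, 1, 1, 16, 0, 0, 0, 0, 1, 2, 20, 0, 0, 0, 0, 1]

```text
time: 3.3
ee_pos: [0.4738, -0.0767, 0.2158]
orientation: [0.0, 0.734, 0.679, -0.0]
wrist_force: [-2.9, -4.4, 0.8]
opening: -0.001
grip_force: 2.5
```

Call:
move_arm:
  steps: [0, 2, 0, 0, 0, 0, 1, 0, 4, 0, 0, 0, 0, 1, 0, 6, 0, 0, 0, 0, 1, 1, 8, 0, 0, 0, 0, 1, 1, 10, 0, 0, 0, 0, 1]

```text
time: 3.8
ee_pos: [0.4748, -0.067, 0.2157]
orientation: [-0.0, 0.734, 0.679, -0.0]
wrist_force: [-1.1, -4.9, 0.4]
opening: -0.004
grip_force: 1.8
```

Call:
move_arm:
  steps: [0, 4, 0, 0, 0, 0, 1, 1, 8, 0, 0, 0, 0, 1, 1, 12, 0, 0, 0, 0, 1, 1, 16, 0, 0, 0, 0, 1, 1, 18, 0, 0, 0, 0, 1]

```text
time: 4.3
ee_pos: [0.4761, -0.0488, 0.2157]
orientation: [0.0, 0.734, 0.679, 0.0]
wrist_force: [-0.4, -4.1, -0.1]
opening: 0.003
grip_force: 1.8
```

Call:
move_arm:
  steps: [0, 1, 0, 0, 0, 0, 1, 0, 2, 0, 0, 0, 0, 1, 0, 3, 0, 0, 0, 0, 1, 0, 4, 0, 0, 0, 0, 1, 0, 5, 0, 0, 0, 0, 1]

```text
time: 4.8
ee_pos: [0.4762, -0.044, 0.2158]
orientation: [0.0, 0.734, 0.679, 0.0]
wrist_force: [1.0, -1.5, -1.1]
opening: -0.002
grip_force: 1.5
```

Call:
move_arm:
  steps: [0, 1, 0, 0, 0, 0, 1, 0, 2, 0, 0, 0, 0, 1, 0, 3, 0, 0, 0, 0, 1, 0, 3, 0, 0, 0, 0, 1, 0, 3, 0, 0, 0, 0, 1]

```text
time: 5.3
ee_pos: [0.4759, -0.0408, 0.2159]
orientation: [-0.0, 0.734, 0.679, 0.0]
wrist_force: [1.4, -2.2, 1.6]
opening: 0.004
grip_force: 0.9
```

Call:
move_arm:
  steps: [0, 0.5, 0, 0, 0, 0, 1, 0, 1, 0, 0, 0, 0, 1, 0, 1.5, 0, 0, 0, 0, 1, 0, 2, 0, 0, 0, 0, 1, 0, 2.5, 0, 0, 0, 0, 1]

```text
time: 5.8
ee_pos: [0.4759, -0.0385, 0.2157]
orientation: [0.0, 0.734, 0.679, -0.0]
wrist_force: [1.4, -3.1, 0.9]
opening: 0.003
grip_force: 1.5
```

Call:
move_arm:
  steps: [0, 0.5, 0, 0, 0, 0, 1, 0, 1, 0, 0, 0, 0, 1, 0, 1.5, 0, 0, 0, 0, 1, 0, 2, 0, 0, 0, 0, 1, 0, 2, 0, 0, 0, 0, 1]

```text
time: 6.3
ee_pos: [0.4757, -0.0362, 0.2156]
orientation: [-0.0, 0.734, 0.679, 0.0]
wrist_force: [0.4, -1.8, 0.5]
opening: 0.003
grip_force: 0.7
```

Call:
move_arm:
  steps: [0, 0.5, 0, 0, 0, 0, 1, 0, 1, 0, 0, 0, 0, 1, 0, 1.5, 0, 0, 0, 0, 1, 0, 1.5, 0, 0, 0, 0, 1, 0, 1.5, 0, 0, 0, 0, 1]

```text
time: 6.8
ee_pos: [0.4756, -0.0347, 0.2156]
orientation: [-0.001, 0.734, 0.679, 0.0]
wrist_force: [0.6, 0.2, 0.6]
opening: 0.002
grip_force: 0.1
```

Run:
```python
from h import *
s=manip.read_state();print(s["wrist_force"].round(1))
a=viewer.camera("top")["img"][205:295,220:410]
b=cv2.rotate(viewer.camera("side")["img"][145:345,270:370],cv2.ROTATE_90_COUNTERCLOCKWISE)
a=cv2.resize(a,(760,300),interpolation=2)[:,:]; b=cv2.resize(b,(600,300),interpolation=2)
cv2.imwrite("pics/c2.png",np.vstack([a,np.pad(b,((0,0),(0,160),(0,0)))]))
```

```text
[0.6 0.2 0.6]
```

View pics/c2.png

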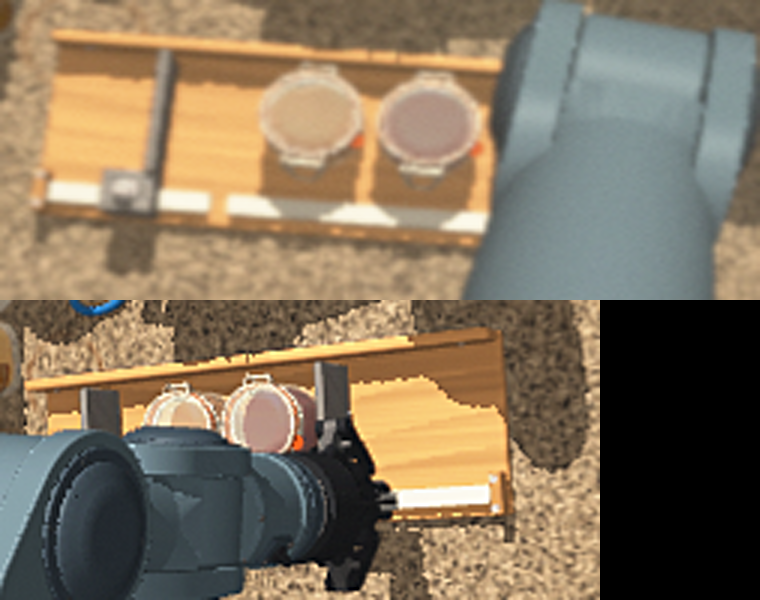

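The push force has dropped to about zero, so the right pin has probably fallen. The side view shows the right fence at about (333,390), next to the jam jar. I'll back off, lift and check.

Call:
move_arm:
  steps: [0, -4, 0, 0, 0, 0, 1, 0, -10, 0, 0, 0, 0, 1, 0, -12, 40, 0, 0, 0, 1, 0, -12, 80, 0, 0, 0, 1, 0, -12, 120, 0, 0, 0, 1]

```text
time: 7.4
ee_pos: [0.4755, -0.0474, 0.3369]
orientation: [-0.0, 0.734, 0.679, -0.0]
wrist_force: [1.2, -0.9, -0.3]
opening: 0.003
grip_force: 0.0
```

Call:
move_arm:
  steps: [3, 40, 5, 0, 0, 0, 1, 6, 80, 5, 0, 0, 0, 1, 9, 120, 5, 0, 0, 0, 1, 12, 160, 5, 0, 0, 0, 1, 15, 200, 5, 0, 0, 0, 1]

```text
time: 7.9
ee_pos: [0.4909, 0.1542, 0.3408]
orientation: [0.0, 0.734, 0.679, 0.0]
wrist_force: [1.9, -0.1, 0.3]
opening: -0.002
grip_force: 0.0
```

Call:
move_arm:
  steps: [2, 40, 0, 0, 0, 0, 1, 4, 80, 0, 0, 0, 0, 1, 7, 110, 0, 0, 0, 0, 1, 8, 128, 0, 0, 0, 0, 1, 8, 128, 0, 0, 0, 0, 1]

```text
time: 8.4
ee_pos: [0.499, 0.2824, 0.3405]
orientation: [-0.0, 0.733, 0.68, 0.0]
wrist_force: [-0.2, -0.7, 1.5]
opening: 0.001
grip_force: 0.0
```

Run:
```python
from h import *
s=manip.read_state();print(s["ee_pos"].round(4))
a=viewer.camera("top")["img"][205:295,220:410]
b=cv2.rotate(viewer.camera("side")["img"][145:345,270:370],cv2.ROTATE_90_COUNTERCLOCKWISE)
a=cv2.resize(a,(760,300),interpolation=2)[:,:]; b=cv2.resize(b,(600,300),interpolation=2)
cv2.imwrite("pics/c3.png",np.vstack([a,np.pad(b,((0,0),(0,160),(0,0)))]))
```

```text
[0.499  0.2824 0.3405]
```

View pics/c3.png

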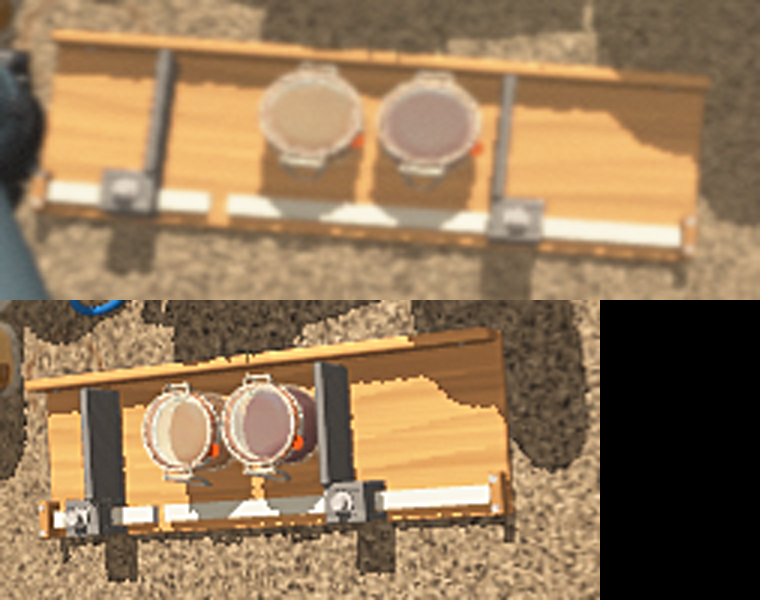

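The right stop now sits over its notch: the pin is at about (517,216) in the top crop and the right notch is hidden. The jars and the left stop haven't moved. Now the left stop.

Call:
move_arm:
  steps: [0, 0, -40, 0, 0, 0, 1, 0, 0, -75, 0, 0, 0, 1, 0, 0, -105, 0, 0, 0, 1, 0, 0, -120, 0, 0, 0, 1, 0, 0, -125, 0, 0, 0, 1]

```text
time: 9.0
ee_pos: [0.4979, 0.2788, 0.2137]
orientation: [-0.001, 0.735, 0.678, -0.002]
wrist_force: [0.2, -0.1, -0.4]
opening: -0.001
grip_force: 0.0
```

Call:
move_arm:
  steps: [0, -4, 0, 0, 0, 0, 1, 0, -8, 0, 0, 0, 0, 1, 0, -12, 0, 0, 0, 0, 1, -1, -16, 0, 0, 0, 0, 1, -1, -20, 0, 0, 0, 0, 1]

```text
time: 9.5
ee_pos: [0.4989, 0.2617, 0.2171]
orientation: [-0.0, 0.734, 0.679, 0.002]
wrist_force: [1.1, 7.0, 1.3]
opening: 0.001
grip_force: 2.3
```

Call:
move_arm:
  steps: [0, -4, 0, 0, 0, 0, 1, -1, -8, 0, 0, 0, 0, 1, -1, -12, 0, 0, 0, 0, 1, -1, -14, 0, 0, 0, 0, 1, -1, -16, 0, 0, 0, 0, 1]

```text
time: 10.0
ee_pos: [0.4975, 0.2454, 0.2167]
orientation: [0.0, 0.734, 0.679, 0.001]
wrist_force: [0.2, 4.7, 3.4]
opening: -0.003
grip_force: 2.1
```

Call:
move_arm:
  steps: [0, -4, 0, 0, 0, 0, 1, -1, -8, 0, 0, 0, 0, 1, -1, -12, 0, 0, 0, 0, 1, -1, -14, 0, 0, 0, 0, 1, -1, -16, 0, 0, 0, 0, 1]

```text
time: 10.5
ee_pos: [0.4961, 0.229, 0.216]
orientation: [0.0, 0.734, 0.679, 0.0]
wrist_force: [0.5, 4.2, 1.6]
opening: -0.002
grip_force: 1.8
```

Call:
move_arm:
  steps: [0, -0.5, 0, 0, 0, 0, 1, 0, -1, 0, 0, 0, 0, 1, 0, -1.5, 0, 0, 0, 0, 1, 0, -2, 0, 0, 0, 0, 1, 0, -2.5, 0, 0, 0, 0, 1]

```text
time: 11.0
ee_pos: [0.4956, 0.2264, 0.2155]
orientation: [-0.0, 0.734, 0.679, -0.0]
wrist_force: [0.0, 3.5, 0.2]
opening: -0.001
grip_force: 1.4
```

Call:
move_arm:
  steps: [0, -0.5, 0, 0, 0, 0, 1, 0, -1, 0, 0, 0, 0, 1, 0, -1.5, 0, 0, 0, 0, 1, 0, -2, 0, 0, 0, 0, 1, 0, -2.5, 0, 0, 0, 0, 1]

```text
time: 11.5
ee_pos: [0.4955, 0.2239, 0.2155]
orientation: [-0.0, 0.734, 0.679, -0.0]
wrist_force: [-0.9, 3.0, -0.1]
opening: -0.003
grip_force: 1.4
```

Call:
move_arm:
  steps: [0, -0.5, 0, 0, 0, 0, 1, 0, -1, 0, 0, 0, 0, 1, 0, -1.5, 0, 0, 0, 0, 1, 0, -2, 0, 0, 0, 0, 1, 0, -2, 0, 0, 0, 0, 1]

```text
time: 12.0
ee_pos: [0.4958, 0.2219, 0.2156]
orientation: [0.0, 0.734, 0.679, -0.0]
wrist_force: [-1.1, 2.9, -0.2]
opening: 0.003
grip_force: 1.1
```

Call:
move_arm:
  steps: [0, -0.5, 0, 0, 0, 0, 1, 0, -1, 0, 0, 0, 0, 1, 0, -1.5, 0, 0, 0, 0, 1, 0, -1.5, 0, 0, 0, 0, 1, 0, -1.5, 0, 0, 0, 0, 1]

```text
time: 12.5
ee_pos: [0.496, 0.2204, 0.2158]
orientation: [0.0, 0.734, 0.679, 0.0]
wrist_force: [-1.2, 2.4, -0.2]
opening: 0.0
grip_force: 1.0
```

Call:
move_arm:
  steps: [0, -0.5, 0, 0, 0, 0, 1, 0, -1, 0, 0, 0, 0, 1, 0, -1.5, 0, 0, 0, 0, 1, 0, -1.5, 0, 0, 0, 0, 1, 0, -1.5, 0, 0, 0, 0, 1]

```text
time: 13.0
ee_pos: [0.496, 0.2189, 0.2158]
orientation: [0.0, 0.734, 0.679, -0.0]
wrist_force: [-0.6, 0.5, -0.3]
opening: 0.001
grip_force: 0.7
```

Call:
move_arm:
  steps: [0, -0.3, 0, 0, 0, 0, 1, 0, -0.6, 0, 0, 0, 0, 1, 0, -1, 0, 0, 0, 0, 1, 0, -1, 0, 0, 0, 0, 1, 0, -1, 0, 0, 0, 0, 1]

```text
time: 13.5
ee_pos: [0.496, 0.2179, 0.2158]
orientation: [0.0, 0.734, 0.679, 0.0]
wrist_force: [-0.4, 2.2, 0.8]
opening: -0.003
grip_force: 0.6
```

Call:
move_arm:
  steps: [0, -0.3, 0, 0, 0, 0, 1, 0, -0.6, 0, 0, 0, 0, 1, 0, -1, 0, 0, 0, 0, 1, 0, -1, 0, 0, 0, 0, 1, 0, -1, 0, 0, 0, 0, 1]

```text
time: 14.0
ee_pos: [0.496, 0.2169, 0.2157]
orientation: [0.0, 0.734, 0.679, -0.0]
wrist_force: [-0.8, 1.5, 0.2]
opening: -0.003
grip_force: 0.3
```

Call:
move_arm:
  steps: [0, -0.3, 0, 0, 0, 0, 1, 0, -0.6, 0, 0, 0, 0, 1, 0, -1, 0, 0, 0, 0, 1, 0, -1, 0, 0, 0, 0, 1, 0, -1, 0, 0, 0, 0, 1]

```text
time: 14.5
ee_pos: [0.4958, 0.2159, 0.2156]
orientation: [0.0, 0.734, 0.679, -0.0]
wrist_force: [-0.0, -0.4, 0.4]
opening: 0.005
grip_force: 0.0
```

The push force has gone here too. I'll probe gently: a latched stop should resist just ahead.

Call:
move_arm:
  steps: [0, -0.4, 0, 0, 0, 0, 1, 0, -0.8, 0, 0, 0, 0, 1, 0, -1.2, 0, 0, 0, 0, 1, 0, -1.5, 0, 0, 0, 0, 1, 0, -1.5, 0, 0, 0, 0, 1]

```text
time: 15.0
ee_pos: [0.4959, 0.2144, 0.2157]
orientation: [0.0, 0.734, 0.679, -0.0]
wrist_force: [0.0, -0.3, -0.5]
opening: -0.002
grip_force: 0.0
```

Call:
move_arm:
  steps: [0, -0.2, 0, 0, 0, 0, 1, 0, -0.4, 0, 0, 0, 0, 1, 0, -0.6, 0, 0, 0, 0, 1, 0, -0.8, 0, 0, 0, 0, 1, 0, -0.8, 0, 0, 0, 0, 1]

```text
time: 15.5
ee_pos: [0.4959, 0.2137, 0.2157]
orientation: [0.0, 0.734, 0.679, 0.0]
wrist_force: [-0.3, 0.8, 0.4]
opening: 0.0
grip_force: 0.0
```

The tool moved freely for 2.2 mm, so the left stop snapped ahead and is latched. I'll retract and run the same probe on the right stop.

Call:
move_arm:
  steps: [0, 5, 0, 0, 0, 0, 1, 0, 12, 0, 0, 0, 0, 1, 0, 14, 40, 0, 0, 0, 1, 0, 14, 80, 0, 0, 0, 1, 0, 14, 120, 0, 0, 0, 1]

```text
time: 16.0
ee_pos: [0.4955, 0.2284, 0.3369]
orientation: [-0.0, 0.734, 0.679, -0.0]
wrist_force: [0.8, 0.4, 0.2]
opening: -0.004
grip_force: 0.0
```

Call:
move_arm:
  steps: [-3, -40, 0, 0, 0, 0, 1, -6, -80, 0, 0, 0, 0, 1, -9, -120, 0, 0, 0, 0, 1, -12, -160, 0, 0, 0, 0, 1, -15, -200, 0, 0, 0, 0, 1]

```text
time: 16.5
ee_pos: [0.4808, 0.0268, 0.336]
orientation: [0.0, 0.734, 0.68, 0.0]
wrist_force: [0.2, 0.1, -0.0]
opening: -0.002
grip_force: 0.0
```

Call:
move_arm:
  steps: [-3, -40, 0, 0, 0, 0, 1, -5, -78, 0, 0, 0, 0, 1, -5, -78, 0, 0, 0, 0, 1, -5, -78, -30, 0, 0, 0, 1, -5, -78, -60, 0, 0, 0, 1]

```text
time: 17.0
ee_pos: [0.4769, -0.05, 0.276]
orientation: [0.001, 0.734, 0.679, 0.001]
wrist_force: [0.4, 0.3, -1.1]
opening: 0.002
grip_force: 0.0
```

Call:
move_arm:
  steps: [0, 0, -30, 0, 0, 0, 1, 0, 0, -50, 0, 0, 0, 1, 0, 0, -60, 0, 0, 0, 1, 0, 6, -60, 0, 0, 0, 1, 0, 12, -60, 0, 0, 0, 1]

```text
time: 17.5
ee_pos: [0.4764, -0.0375, 0.2164]
orientation: [0.0, 0.734, 0.679, 0.0]
wrist_force: [-0.0, -0.0, 0.4]
opening: 0.001
grip_force: 0.0
```

Call:
move_arm:
  steps: [0, 1, 0, 0, 0, 0, 1, 0, 2, 0, 0, 0, 0, 1, 0, 3, 0, 0, 0, 0, 1, 0, 3.5, 0, 0, 0, 0, 1, 0, 3.5, 0, 0, 0, 0, 1]

```text
time: 18.0
ee_pos: [0.476, -0.0348, 0.2159]
orientation: [0.0, 0.734, 0.679, 0.0]
wrist_force: [-1.1, 0.3, -0.4]
opening: -0.002
grip_force: 0.0
```

Call:
move_arm:
  steps: [0, 0.2, 0, 0, 0, 0, 1, 0, 0.4, 0, 0, 0, 0, 1, 0, 0.7, 0, 0, 0, 0, 1, 0, 0.7, 0, 0, 0, 0, 1, 0, 0.7, 0, 0, 0, 0, 1]

```text
time: 18.5
ee_pos: [0.4759, -0.0341, 0.2157]
orientation: [0.0, 0.734, 0.679, 0.0]
wrist_force: [-0.4, 0.2, -0.4]
opening: 0.001
grip_force: 0.0
```

Call:
move_arm:
  steps: [0, 0.2, 0, 0, 0, 0, 1, 0, 0.4, 0, 0, 0, 0, 1, 0, 0.7, 0, 0, 0, 0, 1, 0, 0.7, 0, 0, 0, 0, 1, 0, 0.7, 0, 0, 0, 0, 1]

```text
time: 19.0
ee_pos: [0.4759, -0.0333, 0.2157]
orientation: [-0.0, 0.734, 0.679, 0.0]
wrist_force: [-0.5, 0.0, 0.2]
opening: 0.0
grip_force: 0.0
```

Call:
move_arm:
  steps: [0, 0.2, 0, 0, 0, 0, 1, 0, 0.4, 0, 0, 0, 0, 1, 0, 0.7, 0, 0, 0, 0, 1, 0, 0.7, 0, 0, 0, 0, 1, 0, 0.7, 0, 0, 0, 0, 1]

```text
time: 19.5
ee_pos: [0.4759, -0.0327, 0.2157]
orientation: [0.0, 0.734, 0.679, 0.0]
wrist_force: [-0.3, -0.8, 0.5]
opening: -0.001
grip_force: 0.0
```

The tool moved 2 mm past the last contact with no force, so the right stop is latched too. I'll retract and take a final look.

Call:
move_arm:
  steps: [0, -5, 0, 0, 0, 0, 1, 0, -12, 0, 0, 0, 0, 1, 0, -14, 40, 0, 0, 0, 1, 0, -14, 80, 0, 0, 0, 1, 0, -14, 120, 0, 0, 0, 1]

```text
time: 20.0
ee_pos: [0.4755, -0.0473, 0.3369]
orientation: [-0.0, 0.734, 0.679, -0.0]
wrist_force: [0.7, 0.0, 0.8]
opening: -0.002
grip_force: 0.0
```

Call:
move_arm:
  steps: [-10, -40, 10, 0, 0, 0, 1, -20, -80, 20, 0, 0, 0, 1, -30, -120, 30, 0, 0, 0, 1, -50, -160, 30, 0, 0, 0, 1, -70, -200, 30, 0, 0, 0, 1]

```text
time: 20.5
ee_pos: [0.4051, -0.2488, 0.3663]
orientation: [0.001, 0.734, 0.679, 0.0]
wrist_force: [0.6, 0.2, -1.0]
opening: 0.002
grip_force: 0.0
```

Run:
```python
from h import *
a=viewer.camera("top")["img"][205:295,220:410]
b=cv2.rotate(viewer.camera("side")["img"][145:345,270:370],cv2.ROTATE_90_COUNTERCLOCKWISE)
a=cv2.resize(a,(760,300),interpolation=2)[:,:]; b=cv2.resize(b,(600,300),interpolation=2)
cv2.imwrite("pics/c4.png",np.vstack([a,np.pad(b,((0,0),(0,160),(0,0)))]))
```

```text
(no output)
```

View pics/c4.png

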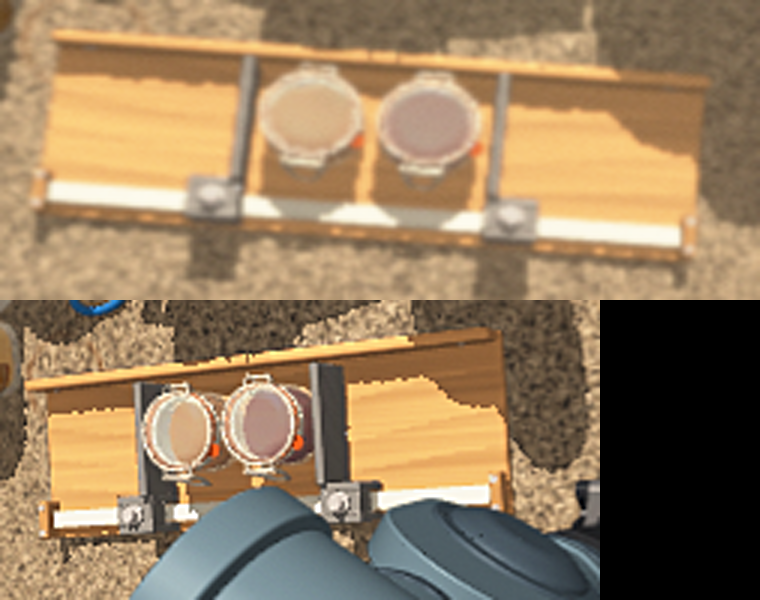

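The top view shows the stops at (212,195) and (511,216), with both notches covered and the jars undisturbed. The right stop is about 5 crop px (~3 mm) further in than it was before the probe, so I'll measure the spacing between the pins.

Run:
```python
from h import *
t=viewer.camera("top")
def pins(img):
    out=[]
    hsv=cv2.cvtColor(img,cv2.COLOR_BGR2HSV)
    for x0,x1 in((220+150//4,220+280//4),(220+450//4,220+570//4)):
        y0,y1=205+168//4,205+245//4
        h=hsv[y0:y1,x0:x1]; m=((h[...,1]<50)&(h[...,2]<215)&(h[...,2]>60)).astype(np.uint8)
        m=cv2.morphologyEx(m,cv2.MORPH_OPEN,np.ones((5,5),np.uint8))
        n,l,st,c=cv2.connectedComponentsWithStats(m); i=1+st[1:,4].argmax()
        out.append((c[i][0]+x0,c[i][1]+y0)); print(st[i])
    return out
p=[onz(t,*q,.059) for q in pins(t["img"])]
print(np.round(p,4),np.linalg.norm(p[0]-p[1]))
ey=np.array([.0763,.997,0]);n=np.array([.4846,.0927,0])
print([(q-n)@ey for q in p], manip.read_state()["wrist_force"].round(1))
```

```text
Traceback (most recent call last):
ValueError: attempt to get argmax of an empty sequence
```

The colour mask failed, and a force probe tells more anyway: a latched stop holds at well over 3 N. I'll go back to the right stop.

Call:
move_arm:
  steps: [20, 40, 0, 0, 0, 0, 1, 40, 80, -10, 0, 0, 0, 1, 50, 120, -20, 0, 0, 0, 1, 60, 160, -30, 0, 0, 0, 1, 70, 200, -30, 0, 0, 0, 1]

```text
time: 21.15
ee_pos: [0.4754, -0.0439, 0.3343]
orientation: [-0.001, 0.733, 0.68, -0.001]
wrist_force: [0.6, 0.1, -0.7]
opening: -0.001
grip_force: 0.0
```

Call:
move_arm:
  steps: [0, 0, -40, 0, 0, 0, 1, 0, 0, -80, 0, 0, 0, 1, 0, 0, -110, 0, 0, 0, 1, 0, 0, -120, 0, 0, 0, 1, 0, 6, -120, 0, 0, 0, 1]

```text
time: 21.65
ee_pos: [0.4751, -0.0401, 0.2146]
orientation: [-0.001, 0.734, 0.679, -0.001]
wrist_force: [-0.4, 0.8, 0.8]
opening: 0.002
grip_force: 0.0
```

Call:
move_arm:
  steps: [0, 3, 0, 0, 0, 0, 1, 0, 5, 0, 0, 0, 0, 1, 0, 7, 0, 0, 0, 0, 1, 0, 8, 0, 0, 0, 0, 1, 0, 8, 0, 0, 0, 0, 1]

```text
time: 22.15
ee_pos: [0.4762, -0.0327, 0.2163]
orientation: [0.0, 0.734, 0.679, 0.0]
wrist_force: [0.1, 0.5, 0.1]
opening: 0.004
grip_force: 0.0
```

Call:
move_arm:
  steps: [0, 0.3, 0, 0, 0, 0, 1, 0, 0.6, 0, 0, 0, 0, 1, 0, 0.8, 0, 0, 0, 0, 1, 0, 0.8, 0, 0, 0, 0, 1, 0, 0.8, 0, 0, 0, 0, 1]

```text
time: 22.65
ee_pos: [0.4759, -0.0319, 0.2157]
orientation: [-0.0, 0.734, 0.679, -0.0]
wrist_force: [-0.4, -0.2, 0.5]
opening: 0.002
grip_force: 0.0
```

Call:
move_arm:
  steps: [0, 0.3, 0, 0, 0, 0, 1, 0, 0.5, 0, 0, 0, 0, 1, 0, 0.7, 0, 0, 0, 0, 1, 0, 0.7, 0, 0, 0, 0, 1, 0, 0.7, 0, 0, 0, 0, 1]

```text
time: 23.15
ee_pos: [0.4759, -0.0312, 0.2157]
orientation: [0.0, 0.734, 0.679, 0.0]
wrist_force: [0.5, 0.3, -1.3]
opening: -0.003
grip_force: 0.0
```

Call:
move_arm:
  steps: [0, 0.2, 0, 0, 0, 0, 1, 0, 0.4, 0, 0, 0, 0, 1, 0, 0.5, 0, 0, 0, 0, 1, 0, 0.5, 0, 0, 0, 0, 1, 0, 0.5, 0, 0, 0, 0, 1]

```text
time: 23.65
ee_pos: [0.4759, -0.0307, 0.2157]
orientation: [0.0, 0.734, 0.679, -0.0]
wrist_force: [-0.2, -1.3, -1.1]
opening: -0.002
grip_force: 0.4
```

Call:
move_arm:
  steps: [0, 0.1, 0, 0, 0, 0, 1, 0, 0.2, 0, 0, 0, 0, 1, 0, 0.3, 0, 0, 0, 0, 1, 0, 0.3, 0, 0, 0, 0, 1, 0, 0.3, 0, 0, 0, 0, 1]

```text
time: 24.15
ee_pos: [0.4759, -0.0305, 0.2158]
orientation: [0.0, 0.734, 0.679, -0.0]
wrist_force: [-1.2, -2.1, 0.3]
opening: -0.001
grip_force: 1.2
```

Call:
move_arm:
  steps: [0, 0.1, 0, 0, 0, 0, 1, 0, 0.2, 0, 0, 0, 0, 1, 0, 0.3, 0, 0, 0, 0, 1, 0, 0.3, 0, 0, 0, 0, 1, 0, 0.3, 0, 0, 0, 0, 1]

```text
time: 24.65
ee_pos: [0.476, -0.0303, 0.2158]
orientation: [0.0, 0.734, 0.679, -0.0]
wrist_force: [-0.1, -4.7, -0.7]
opening: -0.001
grip_force: 2.3
```

Call:
move_arm:
  steps: [0, 0.1, 0, 0, 0, 0, 1, 0, 0.2, 0, 0, 0, 0, 1, 0, 0.3, 0, 0, 0, 0, 1, 0, 0.3, 0, 0, 0, 0, 1, 0, 0.3, 0, 0, 0, 0, 1]

```text
time: 25.15
ee_pos: [0.4759, -0.0301, 0.2158]
orientation: [0.001, 0.734, 0.679, -0.0]
wrist_force: [0.5, -5.4, -0.5]
opening: 0.004
grip_force: 2.8
```

The right stop holds 5.4 N without moving, so it is latched. I'll run the same check on the left.

Call:
move_arm:
  steps: [0, -5, 0, 0, 0, 0, 1, 0, -14, 0, 0, 0, 0, 1, 0, -16, 40, 0, 0, 0, 1, 0, -16, 80, 0, 0, 0, 1, 0, -16, 120, 0, 0, 0, 1]

```text
time: 25.65
ee_pos: [0.4754, -0.0459, 0.3368]
orientation: [-0.001, 0.734, 0.679, 0.0]
wrist_force: [0.7, -0.8, 0.2]
opening: 0.001
grip_force: 0.0
```

Call:
move_arm:
  steps: [3, 40, 5, 0, 0, 0, 1, 6, 80, 5, 0, 0, 0, 1, 9, 120, 5, 0, 0, 0, 1, 12, 160, 5, 0, 0, 0, 1, 15, 200, 5, 0, 0, 0, 1]

```text
time: 26.15
ee_pos: [0.4908, 0.1556, 0.3408]
orientation: [-0.001, 0.734, 0.679, 0.0]
wrist_force: [0.5, -0.4, 0.3]
opening: -0.004
grip_force: 0.0
```

Call:
move_arm:
  steps: [3, 40, 0, 0, 0, 0, 1, 5, 74, 0, 0, 0, 0, 1, 5, 74, 0, 0, 0, 0, 1, 5, 74, -30, 0, 0, 0, 1, 5, 74, -60, 0, 0, 0, 1]

```text
time: 26.65
ee_pos: [0.4965, 0.2282, 0.2809]
orientation: [0.0, 0.734, 0.679, 0.001]
wrist_force: [-0.1, 0.4, -1.1]
opening: -0.003
grip_force: 0.0
```

Call:
move_arm:
  steps: [0, 0, -30, 0, 0, 0, 1, 0, 0, -55, 0, 0, 0, 1, 0, 0, -65, 0, 0, 0, 1, 0, -4, -65, 0, 0, 0, 1, 0, -8, -65, 0, 0, 0, 1]

```text
time: 27.15
ee_pos: [0.4964, 0.2197, 0.2166]
orientation: [0.0, 0.734, 0.679, 0.0]
wrist_force: [0.7, 1.1, -0.4]
opening: 0.003
grip_force: 0.0
```

Call:
move_arm:
  steps: [0, -2, 0, 0, 0, 0, 1, 0, -4, 0, 0, 0, 0, 1, 0, -5.5, 0, 0, 0, 0, 1, 0, -6, 0, 0, 0, 0, 1, 0, -6, 0, 0, 0, 0, 1]

```text
time: 27.65
ee_pos: [0.496, 0.2142, 0.216]
orientation: [0.0, 0.734, 0.679, 0.0]
wrist_force: [-0.8, -0.2, 0.1]
opening: -0.003
grip_force: 0.0
```

Call:
move_arm:
  steps: [0, -0.2, 0, 0, 0, 0, 1, 0, -0.4, 0, 0, 0, 0, 1, 0, -0.6, 0, 0, 0, 0, 1, 0, -0.6, 0, 0, 0, 0, 1, 0, -0.6, 0, 0, 0, 0, 1]

```text
time: 28.15
ee_pos: [0.4959, 0.2137, 0.2157]
orientation: [0.0, 0.734, 0.679, -0.0]
wrist_force: [-0.3, -0.4, -0.5]
opening: 0.001
grip_force: 0.0
```

Call:
move_arm:
  steps: [0, -0.2, 0, 0, 0, 0, 1, 0, -0.4, 0, 0, 0, 0, 1, 0, -0.5, 0, 0, 0, 0, 1, 0, -0.5, 0, 0, 0, 0, 1, 0, -0.5, 0, 0, 0, 0, 1]

```text
time: 28.65
ee_pos: [0.4959, 0.2131, 0.2157]
orientation: [0.0, 0.734, 0.679, 0.0]
wrist_force: [0.3, 0.1, 0.2]
opening: -0.001
grip_force: 0.0
```

Call:
move_arm:
  steps: [0, -0.2, 0, 0, 0, 0, 1, 0, -0.4, 0, 0, 0, 0, 1, 0, -0.5, 0, 0, 0, 0, 1, 0, -0.5, 0, 0, 0, 0, 1, 0, -0.5, 0, 0, 0, 0, 1]

```text
time: 29.15
ee_pos: [0.4959, 0.2127, 0.2158]
orientation: [-0.0, 0.734, 0.679, 0.0]
wrist_force: [-0.8, 0.5, 0.6]
opening: 0.001
grip_force: 0.6
```

Call:
move_arm:
  steps: [0, -0.2, 0, 0, 0, 0, 1, 0, -0.4, 0, 0, 0, 0, 1, 0, -0.4, 0, 0, 0, 0, 1, 0, -0.4, 0, 0, 0, 0, 1, 0, -0.4, 0, 0, 0, 0, 1]

```text
time: 29.65
ee_pos: [0.4959, 0.2124, 0.2158]
orientation: [-0.0, 0.734, 0.679, 0.0]
wrist_force: [0.8, 2.7, -0.1]
opening: -0.002
grip_force: 1.6
```

The left contact is at y = 0.2127 and the right at -0.0308. That spacing of 243.5 mm matches the 243–244 mm expected with both stops home. Retracting and handing in.

Call:
move_arm:
  steps: [0, 5, 0, 0, 0, 0, 1, 0, 14, 0, 0, 0, 0, 1, 0, 16, 40, 0, 0, 0, 1, 0, 16, 80, 0, 0, 0, 1, 0, 16, 120, 0, 0, 0, 1]

```text
time: 30.15
ee_pos: [0.4955, 0.2286, 0.3368]
orientation: [0.0, 0.734, 0.679, -0.001]
wrist_force: [0.1, 0.0, -0.1]
opening: -0.0
grip_force: 0.0
```

Call:
move_arm:
  steps: [0, 0, 20, 0, 0, 0, 1, 0, 0, 30, 0, 0, 0, 1, 0, 0, 30, 0, 0, 0, 1, 0, 0, 30, 0, 0, 0, 1, 0, 0, 30, 0, 0, 0, 1]

```text
time: 30.65
ee_pos: [0.4953, 0.2281, 0.3638]
orientation: [-0.001, 0.734, 0.679, -0.002]
wrist_force: [-0.0, 0.4, -0.5]
opening: 0.005
grip_force: 0.0
```

```bash
python3 -c "
from plant import manip
print(manip.close_job())"
```

```text
the job is handed in; nothing more can be done
None
```

I pushed both stops into their notches and handed the job in at about 31 s; force probes and contact spacing say both are clicked in, the jars had not moved in the last picture, and no verdict came back.

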